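# Set the gouge-case lid so its friction hinge holds it at 45 degrees

### The job

Lift the lid of the plywood gouge case by its front bar and set it so that, once you have let go, it stands by itself at 45 degrees open, its red pointer on the green mark of the scale. The hinge gives back part of the lift when you release, so test whether it holds its angle and correct it. Hold the bar lightly, without squeezing hard or wrenching it, and leave the things around the case where they are.

Things in the scene. Friction and masses are not known exactly. Their poses are not given: they have to be found in the camera images.
- case: Plywood tool case, fixed to the bench, 160 (x) by 260 (y) by 75 mm high; origin under its centre, front (-x) towards the robot, yaw up to 0.3 rad. 14 mm outside its left (+y) end stands a thin white quadrant scale, radius 135 mm about the hinge, green from 40 to 50 degrees open; an aluminium upright at the hinge end carries it, top 214 mm above the bench.
- hinge (a point): Middle of the hinge line (along the case's y): 80 mm behind the case's centre, 75.5 mm up. The hinge slips at about 0.55 N m, in series with a spring of 1.6 N m/rad: lifted and let go, the lid sinks by 0.4 to 0.65 rad (more if heavy), then holds. Lowered by hand instead of dropped, it ends there too; pressing down past there lowers it. A heavy lid let go low may fall shut.
- lid: Plywood lid, 160 by 260 by 8 mm, shut and level at the start; unknown weight, 0.16 to 0.70 kg, centre of mass 90 mm from the hinge. Origin on the hinge line, x to the rear, y along the hinge, z out of its outer face. Opening angle = tilt of its z from vertical (shut 0; the front edge rises). A red pointer sticks out of its left end, 120 to 150 mm from the hinge.
- lid_bar (a point): Middle of the pull bar: round aluminium, 12 mm thick, 110 mm long, parallel to the hinge, 210 mm from it, 4 mm out (lid's z) of the lid's origin plane; 44 mm free space between bar and lid's front edge; a 12 mm arm at each end joins them. Shut: 79.5 mm up. It turns between lightly closed pads with some drag, so the gripper need not tilt; total finger load on it must stay under 100 N.
- lino: Bystander: grey lino block, 150 by 200 by 12 mm, carved picture on top; origin under its centre. Loose.
- gouge: Bystander: red-handled lino gouge, 145 mm long along its x, 30 mm high; origin under its middle. Loose.
- ink_tin: Bystander: blue ink tin, 72 mm across, 60 mm high; origin under its centre. Loose.
- brayer: Bystander: ink roller, handle along its x, 180 mm long, 118 mm wide, 40 mm high; origin under its middle. Loose.

How it is judged:
On the way, in this order (a step that is already met when the one before it is completed fails the run):
1. the lid is lifted with the fingers to more than 30 degrees open (angle between lid's own z axis and vertical above 0.524 rad and contact force between the fingers and lid above 0.5 N), for 0.1 s.
2. let go, the lid stands by itself, still, at 45 degrees (4.6 either way) for a second (angle between lid's own z axis and vertical between 0.705 and 0.866 rad and angular speed of lid below 0.06 rad/s and contact force between anything else and lid below 0.2 N), for 1 s.
At the end, for the whole second after the job is handed in: The lid stands by itself at 45 degrees open, within 4.6 degrees either way (tilt 0.705 to 0.866 rad), at rest (under 0.06 rad/s) with nothing touching it (all of step 2).
It fails at once if the bar is squeezed or wrenched: the fingers load the lid with more than 100 N in all (contact force between the fingers and lid above 100 N).
It fails at once if the lino block is shifted by more than 15 mm (distance of lino from where it was at the start of the episode above 0.015 m).
It fails at once if the red gouge is shifted by more than 15 mm (distance of gouge from where it was at the start of the episode above 0.015 m).
It fails at once if the ink tin is shifted by more than 15 mm (distance of ink_tin from where it was at the start of the episode above 0.015 m).
It fails at once if the brayer is shifted by more than 15 mm (distance of brayer from where it was at the start of the episode above 0.015 m).
It also fails if it takes over 72 s, if anything falls off the work surface, if the arm or the gripper's body presses on something with over 40 N, if the wrist force passes 120 N, or if a joint passes its speed limit or range.

### The arm

A 7-joint arm with a two-finger parallel gripper is mounted at the origin on the work surface. World frame = base frame: x ahead of the robot, y to its left, z up, the work surface at z = 0. Lengths are in m, angles in rad, forces in N, time in s.
With the tool pointing down it reaches from about 0.425 to 0.875 m from the base axis. Payload 4.7 kg.
Tool frame: the origin (TCP) lies midway between the tips of the shut fingers; the grasp point (between the pads) lies 19 mm behind it; z points along the fingers, y is the direction in which the jaws open and shut (so a half turn about z gives the same grasp; the last joint's range is limited). The gripper opens to 87 mm and grips with 3 to 60 N. Pads are 19 mm wide; open, the fingers measure 117 mm over their backs; the gripper's body (75 mm by 190 mm) begins 51 mm behind the grasp point.
Start: joints at [1.128, 0.321, -0.07, 1.45, 0.023, 1.371, -0.057], TCP at [0.287, -0.583, 0.202] pointing down, gripper open.
Joint ranges: [-2.86, 2.86], [-0.3, 2.09], [-1.38, 1.24], [0.06, 2.45], [-1.56, 4.7], [0.09, 2.05], [-2.69, 2.69]. Speed limits (rad/s): [2.57, 2.57, 3.14, 3.14, 3.14, 3.14, 3.14].

### API

Orientations are given as a rotation vector (axis times angle).
In Python, from bench import get_state, eyes, job gives the robot as it stands. The module is installed in compiled form; this text tells all that it offers.
- The arm moves only by the shell command python3 -m jog 'ROWS' [FORCE]. ROWS is JSON, a list that holds one entry, the list of rows, each a list of 5 numbers: the opening, from 0 (shut) to 1 (fully open), then the shift along the tool's x, y, z in units of 40 mm (1.0 is 40 mm), then the turn about the tool's z in units of 5 degrees (1.0 is 5 degrees). In form: [[[jaw, dx, dy, dz, turn], ...]]. A call has 1 to 10 rows; each row shifts and turns the commanded pose from where the row before left it, along the tool's axes as they then stand; what a row does not reach is not made up. A row lasts 1/8 s, in which the tool goes at most 62.5 mm and 10.7 degrees, less where a joint would pass 70% of its speed; a pose out of reach is approached as far as the arm can. A call is refused whole if a number of a shift passes 1 or a number of a turn 1, either way. A call with a gripper value outside its range is refused whole. The fingers move at their own pace and stop on an object; FORCE is the grip in N (left out, the last holds). Time passes only in rows, so rows that do not move let the fingers close. It gives the time, the measured TCP pose, the force and the opening at its end, in the units of the state.
- get_state(): the state, without advancing time (a new reading comes with each control period).
- eyes.get_image(name): name is "side" or "top"; returns (picture, depth): 420x560x3 uint8, red, green, blue; 420x560 float32, m along the optical axis (not along the pixel's ray), 0 where there is no reading.
- eyes.camera_params(name): a dict with "camera_matrix" (3x3 intrinsics, pixels), "pose" (4x4, takes a point from camera to world coordinates). Camera axes: x right, y down, z forward; pixel columns grow to the right and rows downward; lengths in m; the calibration is good to about 2 mm. A picture is of the moment at which its call begins. camera_params takes no time and is no camera call.
- job.close_job(): hands the job in, once; it reports no verdict.
The state is a dict: "time": time; "joint_positions": joint angles; "qd": joint speeds; "joint_torque": joint torques, N m; "position": TCP position; "tool_rot": TCP orientation; "ft_force": force on the tool from outside, world axes, zero at the start; "torque": the same for the moment, N m; "grip_width": opening from 0.0 (shut) to 1.0 (fully open).
Only numpy, scipy, OpenCV 4.12 (cv2) and the standard library are available. Lean on these libraries where they do the work, as an engineer would, in place of code of your own. Each camera call takes 0.05 s, during which the arm holds its last target. There are 200 camera calls.

## Working session

There is one attempt and no reset: what is moved stays moved. The work goes in short steps, Python scripts to look and compute and a shell command to move; the robot and the scene stay as the last step left them, time stands still between calls to the robot, and variables do not carry over. Pictures are saved under pics/ and viewed, about 8 in all and at most 12, crops included, and the job is handed in when it is done.

```bash
mkdir -p pics
cat > h.py <<'E'
import numpy as np, cv2
from bench import get_state, eyes, job
def grab(n):
    im,d=eyes.get_image(n); p=eyes.camera_params(n); K=np.array(p["camera_matrix"]); T=np.array(p["pose"])
    v,u=np.mgrid[:420,:560]
    c=np.stack([(u-K[0,2])/K[0,0]*d,(v-K[1,2])/K[1,1]*d,d],-1)
    return im,d,c@T[:3,:3].T+T[:3,3]
def save(n,im): cv2.imwrite("pics/"+n,im[...,::-1])
E
python3 - <<'E'
from h import *
a,da,P=grab("top"); b,db,Q=grab("side")
save("t0.png",a); save("s0.png",b); np.savez("m0.npz",a=a,b=b,P=P,Q=Q)
for n in("top","side"): print(np.round(eyes.camera_params(n)["pose"],3))
s=get_state(); print(s)
E
```

```text
[[ 0.013 -0.987  0.163  0.366]
 [-1.    -0.014 -0.004  0.038]
 [ 0.006 -0.163 -0.987  1.138]
 [ 0.     0.     0.     1.   ]]
[[-0.93  -0.297  0.218  0.231]
 [-0.368  0.739 -0.565  0.809]
 [ 0.007 -0.605 -0.796  1.15 ]
 [ 0.     0.     0.     1.   ]]
{'time': 0.1, 'joint_positions': array([ 1.12811458,  0.32174437, -0.07008817,  1.4515513 ,  0.02262013,
        1.37078751, -0.05689851]), 'qd': array([ 0.00027586, -0.00256304,  0.00252079, -0.00291094, -0.00041508,
        0.00162791,  0.00157902]), 'joint_torque': array([-3.61981001e-04, -4.92569625e+01, -4.05652514e-01, -3.13396382e+01,
       -6.40357006e-02,  3.95244663e-02,  5.80445635e-05]), 'position': array([ 0.286409  , -0.58291346,  0.20147472]), 'tool_rot': array([-3.05841022e+00, -7.10976207e-01,  7.74413133e-04]), 'ft_force': array([ 0.41787789, -0.56315147,  0.58976652]), 'torque': array([-0.02225649, -0.00680637, -0.02723328]), 'grip_width': 1.0007492405117875}
```

View pics/t0.png

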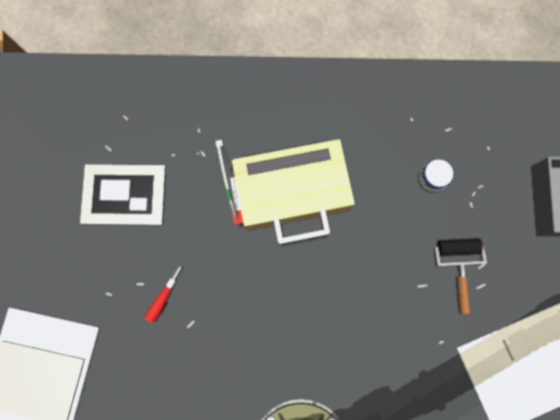

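View pics/s0.png

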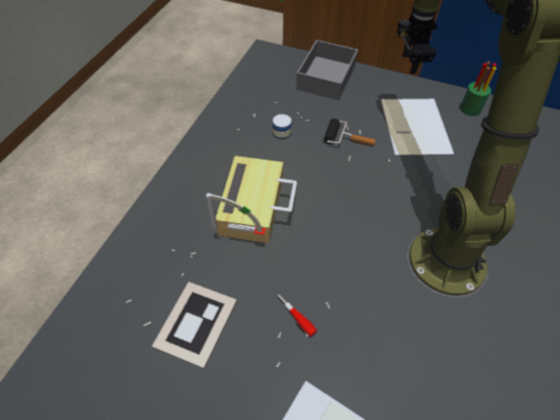

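The top view shows the lid (yellow) centred near (293,183). Its bar is at about (303,237), the scale and upright at x≈220–238, the gouge at (163,295), the lino at (122,195), the tin at (437,175) and the brayer at (462,270). Next I measure the lid and bar.

Run:
```python
from h import *
m=np.load("m0.npz"); P=m["P"]; a=m["a"]
hsv=cv2.cvtColor(a,cv2.COLOR_RGB2HSV)
k=(hsv[...,0]>15)&(hsv[...,0]<40)&(hsv[...,1]>70)&(P[...,2]>0.07)&(P[...,2]<0.1)
k[:, :200]=0;k[:,400:]=0; k=k.astype(np.uint8)
hull=cv2.convexHull(np.argwhere(k>0)[:,::-1].astype(np.float32))
print("lid z",np.median(P[...,2][k>0]))
# rays onto plane z=.0835
p=eyes.camera_params("top");K=np.array(p["camera_matrix"]);T=np.array(p["pose"])
def ray(uv,z):
    d=np.c_[(uv[:,0]-K[0,2])/K[0,0],(uv[:,1]-K[1,2])/K[1,1],np.ones(len(uv))]@T[:3,:3].T
    return T[:3,3]+d*((z-T[2,3])/d[:,2])[:,None]
L=ray(hull[:,0],.0835)[:,:2].astype(np.float32)
(c,s,ang)=cv2.minAreaRect(L);print(c,s,ang,cv2.boxPoints((c,s,ang)).tolist())
# bar
kb=(hsv[...,1]<50)&(hsv[...,2]>140); kb[:200]=0;kb[260:]=0;kb[:,:262]=0;kb[:,345:]=0
n,l,st,ce=cv2.connectedComponentsWithStats(kb.astype(np.uint8)); i=1+st[1:,4].argmax()
uv=np.argwhere(l==i)[:,::-1].astype(float); print(st[i], "z",np.median(P[...,2][l==i]))
B=ray(uv,.083)[:,:2].astype(np.float32); r=cv2.minAreaRect(B); print(r,cv2.boxPoints(r).tolist())
s=get_state(); from scipy.spatial.transform import Rotation as R; print(R.from_rotvec(s["tool_rot"]).as_matrix().round(3))
```

```text
lid z 0.0817303585217799
(0.6019371747970581, 0.02407052367925644) (0.13409297168254852, 0.25860530138015747) 11.24599838256836 [[0.5109612345695496, 0.13781487941741943], [0.5613948702812195, -0.11582490056753159], [0.6929131150245667, -0.08967383205890656], [0.6424794793128967, 0.16396594047546387]]
[ 262  200   80   44 1128] z 0.08295990165577738
((0.5304160714149475, -0.00030387938022613525), (0.08788974583148956, 0.1876925677061081), 12.153387069702148) [[0.46769872307777405, 0.08218738436698914], [0.5072134733200073, -0.10129852592945099], [0.5931334495544434, -0.0827951431274414], [0.5536186695098877, 0.10069076716899872]]
[[ 0.897  0.441 -0.001]
 [ 0.441 -0.897  0.001]
 [-0.    -0.002 -1.   ]]
```

```bash
python3 -m jog '[[[0.6,0.69,-0.68,0,-1],[0.6,0.75,-0.62,0,-1],[0.6,0.8,-0.55,0,-1],[0.6,0.84,-0.48,0,-1],[0.6,0.88,-0.4,0,-1],[0.6,0.91,-0.32,0,-1],[0.6,0.94,-0.24,0,-1],[0.6,0.96,-0.16,0,-1],[0.6,0.97,-0.08,0,-1],[0.6,0.97,0.01,0,-1]]]' 12
python3 -m jog '[[[0.6,0.97,0.09,0,-1],[0.6,0.95,0.18,0,-1],[0.6,0.93,0.26,0,-1],[0.6,0.9,0.35,0,-1],[0.6,0.6,0.3,0,-1],[0.6,0,0,0,0],[0.6,0,0,0,0]]]'
cat >> h.py <<'E'
from scipy.spatial.transform import Rotation as R
ex=np.array([.981,.195,0]);ey=np.array([-.195,.981,0])
def show():
    s=get_state();M=R.from_rotvec(s["tool_rot"]).as_matrix();p=s["position"];f=s["ft_force"]
    print("t",round(s["time"],2),"pos",p.round(4),"case s,y",round(p@ex,4),round(p@ey,4),"toolx",M[:,0].round(3),"tooly",M[:,1].round(3),"f case",np.round([f@ex,f@ey,f[2]],1),"tq",s["torque"].round(2),"w",round(s["grip_width"],3),"q",s["joint_positions"].round(2))
    return s,M
E
python3 - <<'E'
from h import *
s,M=show()
print(M.T@(np.array([.491,.002,s["position"][2]])-s["position"])/.04)
a,d,P=grab("top"); save("t1.png",a[100:300,180:420].repeat(3,0).repeat(3,1))
E
```

```text
time: 1.35
position: [0.4157, -0.2148, 0.2025]
tool_rot: [2.467, 1.945, -0.0]
ft_force: [0.8, -0.2, -0.6]
grip_width: 0.601
time: 2.22
position: [0.4759, -0.0472, 0.2022]
tool_rot: [-1.996, -2.426, 0.002]
ft_force: [-0.4, -0.1, -0.2]
grip_width: 0.601
t 2.23 pos [ 0.4759 -0.0472  0.2022] case s,y 0.4576 -0.1391 toolx [-0.193  0.981 -0.001] tooly [ 0.981  0.193 -0.001] f case [-0.4 -0.  -0.2] tq [-0.01 -0.11  0.02] w 0.601 q [ 0.65 -0.03 -0.59  1.84 -0.01  1.32  0.26]
[ 1.13391533e+00  6.08079148e-01 -1.12948204e-03]
```

View pics/t1.png

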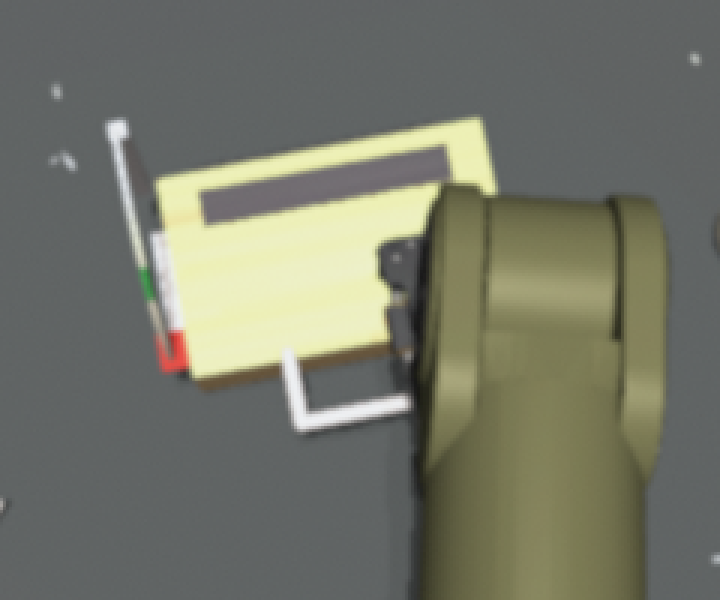

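The crop shows the open fingers above the lid. The bar is visible from (300,420) to (410,402) in the crop, and the red pointer is at (172,355). Next I refine the bar line from the first pictures.

Run:
```python
from h import *
m=np.load("m0.npz")
for im,P in((m["a"],m["P"]),(m["b"],m["Q"])):
    hsv=cv2.cvtColor(im,cv2.COLOR_RGB2HSV)
    S=P@ex;Y=P@ey
    k=(hsv[...,1]<60)&(hsv[...,2]>120)&(P[...,2]>.075)&(P[...,2]<.095)&(S>.45)&(S<.515)&(Y>-.17)&(Y<-.02)
    c=k&(abs(Y+.094)<.035)
    print(k.sum(),"Y",np.percentile(Y[k],[1,99]),"bar S",np.percentile(S[c],[2,50,98]),"z",np.percentile(P[...,2][c],[10,90]),"slope",np.polyfit(Y[c],S[c],1))
```

```text
395 Y [-0.15612957 -0.0359118 ] bar S [0.47604537 0.48114333 0.48734569] z [0.08011999 0.08672486] slope [-0.00415566  0.4810074 ]
181 Y [-0.15585133 -0.0340169 ] bar S [0.47532365 0.48079328 0.48669855] z [0.08033048 0.08641735] slope [-0.00836806  0.47997653]
```

Two views agree that the bar is at s=0.481, y=-0.095. I align above it and descend.

```bash
python3 -m jog '[[[0.6,0.55,0.3,0,0],[0.6,0.54,0.29,0,0],[0.6,0,0,0.8,0],[0.6,0,0,0.8,0],[0.6,0,0,0.7,0],[0.6,0,0,0.5,0],[0.6,0,0,0.4,0],[0.6,0,0,0.34,0],[0.6,0,0,0,0],[0.6,0,0,0,0]]]'
python3 - <<'E'
from h import *
show(); a,d,P=grab("side"); save("s1.png",a[130:270,170:340].repeat(4,0).repeat(4,1))
E
```

```text
time: 3.52
position: [0.4914, 0.0011, 0.0614]
tool_rot: [1.994, 2.426, 0.001]
ft_force: [0.5, -0.3, 0.0]
grip_width: 0.599
t 3.52 pos [0.4914 0.0011 0.0614] case s,y 0.4823 -0.0947 toolx [-0.194  0.981 -0.   ] tooly [0.981 0.194 0.001] f case [ 0.5 -0.4  0. ] tq [-0.07 -0.15  0.03] w 0.599 q [ 0.56  0.15 -0.66  1.98  0.11  1.04  0.05]
```

View pics/s1.png

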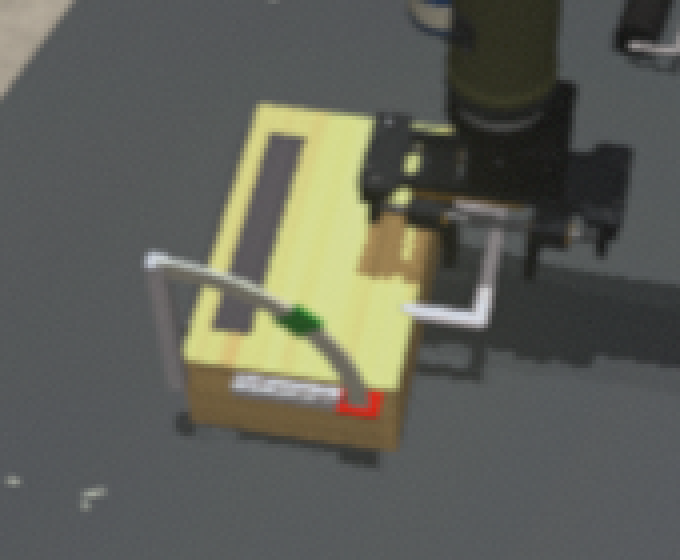

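The bar runs between the two fingers (bar at (490,250), fingers either side at about (450,240) and (535,260)). I close lightly.

```bash
python3 -m jog '[[[0.3,0,0,0,0],[0.2,0,0,0,0],[0.1,0,0,0,0],[0.1,0,0,0,0],[0.1,0,0,0,0],[0.1,0,0,0,0]]]' 12
python3 - <<'E'
from h import *
show()
E
```

```text
time: 4.32
position: [0.4917, 0.0013, 0.061]
tool_rot: [1.994, 2.426, 0.002]
ft_force: [2.3, 1.0, -1.5]
grip_width: 0.117
t 4.33 pos [0.4917 0.0013 0.061 ] case s,y 0.4826 -0.0946 toolx [-0.194  0.981 -0.   ] tooly [0.981 0.194 0.002] f case [ 2.4  0.5 -1.5] tq [ 0.02 -0.68  0.01] w 0.117 q [ 0.56  0.16 -0.66  1.98  0.11  1.04  0.05]
```

```bash
python3 -m jog '[[[0.05,0.01,0,-0.23,0],[0.05,0,0.02,-0.23,0],[0.05,0,0.03,-0.225,0],[0.05,0,0.04,-0.225,0],[0.05,0,0.05,-0.22,0],[0.05,0,0.06,-0.225,0],[0.05,0,0.07,-0.22,0],[0.05,0,0.075,-0.215,0],[0.05,0,0,0,0],[0.05,0,0,0,0]]]'
python3 - <<'E'
from h import *
show()
E
```

```text
time: 5.58
position: [0.504, 0.0042, 0.1321]
tool_rot: [-1.994, -2.427, 0.001]
ft_force: [-0.1, -0.4, -0.3]
grip_width: 0.049
t 5.58 pos [0.504  0.0042 0.1321] case s,y 0.4953 -0.0942 toolx [-0.194  0.981  0.   ] tooly [ 0.981  0.194 -0.001] f case [-0.2 -0.3 -0.3] tq [-0.02 -0.15 -0.  ] w 0.049 q [ 0.57  0.1  -0.67  1.88  0.07  1.19  0.08]
```

The jaw closed to 0.049, so the bar slipped out. I look again.

Run:
```python
from h import *
a,d,P=grab("side"); save("s2.png",a[110:250,170:340].repeat(4,0).repeat(4,1))
hsv=cv2.cvtColor(a,cv2.COLOR_RGB2HSV)
S=P@ex;Y=P@ey;Z=P[...,2]
k=(hsv[...,1]<60)&(hsv[...,2]>120)&(Z>.06)&(Z<.3)&(S>.45)&(S<.52)&(Y>-.17)&(Y<-.02)
c=k&(Y>-.07)&(S<.492); print("bar",S[c].mean(),Z[c].max(),Z[c].mean(),c.sum())
k=(hsv[...,0]>15)&(hsv[...,0]<40)&(hsv[...,1]>70)&(Z>.078)&(S>.53)&(S<.69)&(Y>-.22)&(Y<.03)
A=np.c_[S[k],Y[k],np.ones(k.sum())]; print("plane",np.linalg.lstsq(A,Z[k],rcond=None)[0],k.sum())
```

```text
bar 0.48241612779038734 0.08624629799009709 0.08241790434730015 47
plane [-0.30573756  0.02588374  0.27917193] 2455
```

View pics/s2.png

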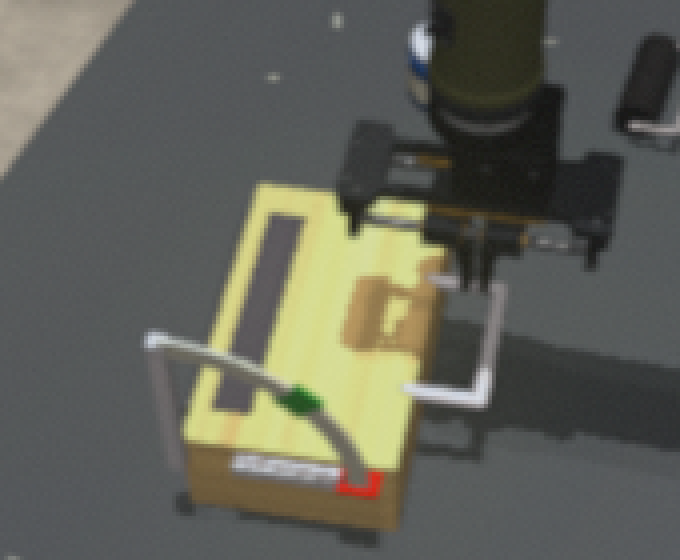

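The lid is still shut, with the bar at (500,330) in the crop and the fingertips above it. The grip was too weak: the 0.1 command left little squeeze. I re-grasp slightly deeper and shut fully at a higher, still moderate force.

```bash
python3 -m jog '[[[0.6,0,-0.345,0,0],[0.6,0,0,0,0],[0.6,0,0,0.6,0],[0.6,0,0,0.6,0],[0.6,0,0,0.4,0],[0.6,0,0,0.28,0],[0.6,0,0,0,0],[0.2,0,0,0,0],[0,0,0,0,0],[0,0,0,0,0]]]' 22
python3 -m jog '[[[0,0,0,0,0],[0,0,0,0,0]]]' 22
python3 - <<'E'
from h import *
show()
E
```

```text
time: 6.88
position: [0.4911, 0.0015, 0.0577]
tool_rot: [1.994, 2.426, 0.0]
ft_force: [-0.7, -0.7, 0.8]
grip_width: 0.343
time: 7.12
position: [0.4917, 0.0017, 0.0575]
tool_rot: [1.993, 2.426, 0.002]
ft_force: [-1.3, -1.3, -2.2]
grip_width: 0.127
t 7.12 pos [0.4917 0.0017 0.0575] case s,y 0.4827 -0.0942 toolx [-0.194  0.981 -0.   ] tooly [0.981 0.194 0.002] f case [-1.6 -1.  -2.2] tq [-0.06  0.26  0.04] w 0.127 q [ 0.56  0.16 -0.66  1.99  0.11  1.03  0.05]
```

```bash
python3 -m jog '[[[0,0,0,0,0],[0,0,0,-0.15,0],[0,0,0.01,-0.15,0],[0,0,0.02,-0.16,0],[0,0,0,0,0]]]'
python3 - <<'E'
from h import *
show()
E
```

```text
time: 7.75
position: [0.4926, 0.0019, 0.0761]
tool_rot: [1.994, 2.426, 0.002]
ft_force: [5.3, 0.9, -4.1]
grip_width: 0.125
t 7.75 pos [0.4926 0.0019 0.0761] case s,y 0.4837 -0.0942 toolx [-0.194  0.981 -0.   ] tooly [0.981 0.194 0.001] f case [ 5.3 -0.1 -4.1] tq [ 0.18 -1.19  0.12] w 0.125 q [ 0.57  0.14 -0.66  1.97  0.1   1.07  0.06]
```

```bash
python3 -m jog '[[[0,0,0.05,-0.225,0],[0,0,0.06,-0.225,0],[0,0,0.07,-0.22,0],[0,0,0.07,-0.225,0],[0,0,0.08,-0.22,0],[0,0,0.08,-0.215,0],[0,0,0.09,-0.21,0],[0,0,0.1,-0.21,0],[0,0,0,0,0]]]'
python3 - <<'E'
from h import *
show()
E
```

```text
time: 8.88
position: [0.511, 0.0056, 0.1451]
tool_rot: [-1.991, -2.421, 0.013]
ft_force: [-11.4, -1.7, -1.4]
grip_width: 0.124
t 8.88 pos [0.511  0.0056 0.1451] case s,y 0.5023 -0.0942 toolx [-0.193  0.981  0.   ] tooly [ 0.981  0.193 -0.011] f case [-11.5   0.5  -1.4] tq [-0.39  2.52  0.06] w 0.124 q [ 0.57  0.12 -0.67  1.84  0.08  1.22  0.07]
```

```bash
python3 -m jog '[[[0,0,0.05,-0.21,0],[0,0,0.09,-0.205,0],[0,0,0.125,-0.195,0],[0,0,0.13,-0.19,0],[0,0,0.14,-0.18,0],[0,0,0.145,-0.18,0],[0,0,0.155,-0.17,0],[0,0,0.16,-0.165,0],[0,0,0,0,0]]]'
python3 - <<'E'
from h import *
show()
E
```

```text
time: 10.0
position: [0.5529, 0.0142, 0.2072]
tool_rot: [-1.993, -2.425, 0.005]
ft_force: [-11.5, -1.5, 5.1]
grip_width: 0.099
t 10.0 pos [0.5529 0.0142 0.2072] case s,y 0.5452 -0.0939 toolx [-0.194  0.981 -0.   ] tooly [ 0.981  0.194 -0.004] f case [-11.5   0.8   5.1] tq [-0.23  2.5  -0.02] w 0.099 q [ 0.53  0.17 -0.67  1.66  0.11  1.35  0.04]
```

```bash
cat >> h.py <<'E'
def lid(name="side",fn=None):
    a,d,P=grab(name)
    if fn: save(fn,a[60:250,160:370].repeat(3,0).repeat(3,1))
    hsv=cv2.cvtColor(a,cv2.COLOR_RGB2HSV);S=P@ex;Y=P@ey;Z=P[...,2]
    k=(hsv[...,0]>15)&(hsv[...,0]<40)&(hsv[...,1]>60)&(Z>.085)&(S>.5)&(S<.75)&(Y>-.22)&(Y<.03)
    X=P[k]
    for _ in range(4):
        c=X.mean(0); n=np.linalg.svd(X-c,full_matrices=False)[2][2]; n*=np.sign(n[2]); r=abs((X-c)@n); X=X[r<max(.003,2*np.median(r))]
    print(name,"lid tilt",round(float(np.arccos(n[2])),3),np.degrees(np.arccos(n[2])).round(1),"n case",np.round([n@ex,n@ey,n[2]],2),"N",len(X),"med r",np.median(r).round(4), "s range",np.percentile(X@ex,[1,99]).round(3),"z",np.percentile(X[:,2],[1,99]).round(3))
E
python3 - <<'E'
from h import *
lid("side","s3.png"); lid("top")
E
```

```text
side lid tilt 1.369 78.5 n case [0.95 0.22 0.2 ] N 2470 med r 0.0102 s range [0.501 0.666] z [0.111 0.646]
top lid tilt 1.334 76.4 n case [0.81 0.53 0.23] N 3862 med r 0.0104 s range [0.502 0.663] z [0.114 0.646]
```

View pics/s3.png

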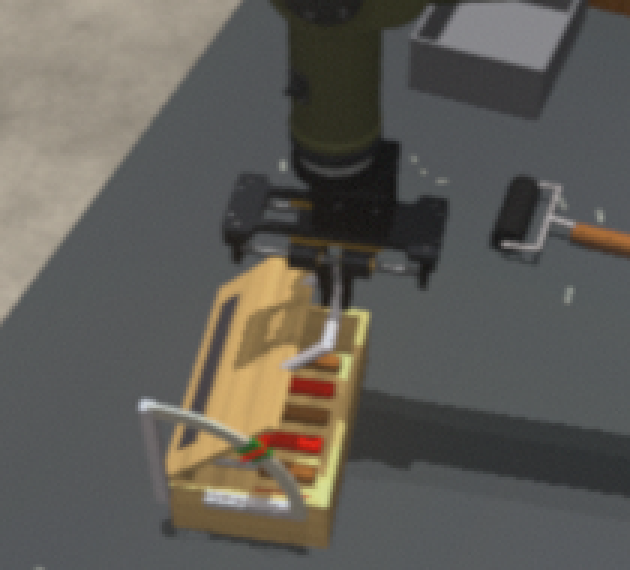

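The lid is about 40–45° open with the pointer on the green, at (257,450) in the crop. The bar at (335,290) is still between the fingers. The arm contaminated my plane fit, so I restrict it to the left part of the lid.

```bash
sed -i 's/(Y>-.22)&(Y<.03)/(Y>-.05)\&(Y<.025)\&(Z<.25)/; s/(Z>.085)/(Z>.095)/' h.py
cat >> h.py <<'E'
def bar():
    a,d,P=grab("side");hsv=cv2.cvtColor(a,cv2.COLOR_RGB2HSV);S=P@ex;Y=P@ey;Z=P[...,2]
    k=(hsv[...,1]<60)&(hsv[...,2]>110)&(Z>.09)&(Z<.34)&(S>.45)&(S<.75)&(abs(Y+.06)<.02)
    print("bar surface s,z",np.median(S[k]).round(4),np.median(Z[k]).round(4),k.sum())
E
python3 - <<'E'
from h import *
lid(); lid("top"); bar()
E
```

```text
side lid tilt 0.765 43.8 n case [0.69 0.01 0.72] N 462 med r 0.0008 s range [0.578 0.679] z [0.097 0.193]
top lid tilt 0.765 43.8 n case [0.69 0.01 0.72] N 1040 med r 0.0007 s range [0.579 0.678] z [0.099 0.193]
bar surface s,z 0.5433 0.2288 72
```

```bash
python3 -m jog '[[[0,0,0.11,-0.16,0],[0,0,0.14,-0.155,0],[0,0,0.175,-0.145,0],[0,0,0.18,-0.14,0],[0,0,0.185,-0.13,0],[0,0,0.19,-0.125,0],[0,0,0.195,-0.115,0],[0,0,0,0,0],[0,0,0,0,0]]]'
python3 - <<'E'
from h import *
show();lid(); lid("top"); bar()
E
```

```text
time: 11.38
position: [0.6004, 0.0233, 0.244]
tool_rot: [-1.994, -2.427, 0.001]
ft_force: [-0.6, -0.3, -0.2]
grip_width: 0.004
t 11.38 pos [0.6004 0.0233 0.244 ] case s,y 0.5936 -0.0942 toolx [-0.194  0.981  0.   ] tooly [ 0.981  0.194 -0.001] f case [-0.6 -0.2 -0.2] tq [-0.01 -0.1   0.  ] w 0.004 q [ 0.48  0.26 -0.68  1.5   0.16  1.44 -0.01]h.py:22: RuntimeWarning: Mean of empty slice.
  c=X.mean(0); n=np.linalg.svd(X-c,full_matrices=False)[2][2]; n*=np.sign(n[2]); r=abs((X-c)@n); X=X[r<max(.003,2*np.median(r))]
  ret = um.true_divide(
Traceback (most recent call last):
  File "h.py", line 22, in lid
    c=X.mean(0); n=np.linalg.svd(X-c,full_matrices=False)[2][2]; n*=np.sign(n[2]); r=abs((X-c)@n); X=X[r<max(.003,2*np.median(r))]
                   ~~~~~~~~~~~~~~~~~~~~~~~~~~~~~~~~~~~~~~~~~^^^
IndexError: index 2 is out of bounds for axis 0 with size 0
```

Run:
```python
from h import *
a,d,P=grab("side"); save("s4.png",a[60:250,160:370].repeat(3,0).repeat(3,1))
a,d,P=grab("top");hsv=cv2.cvtColor(a,cv2.COLOR_RGB2HSV);S=P@ex;Y=P@ey;Z=P[...,2]
k=(hsv[...,1]<60)&(hsv[...,2]>120)&(Z>.06)&(Z<.2)&(S>.45)&(S<.52)&(Y>-.17)&(Y<-.02)
print(k.sum(),S[k].mean() if k.any() else 0,np.median(Z[k]))
print("f", get_state()["time"])
```

```text
175 0.490736799678708 0.08326129908907975
f 11.525
```

View pics/s4.png

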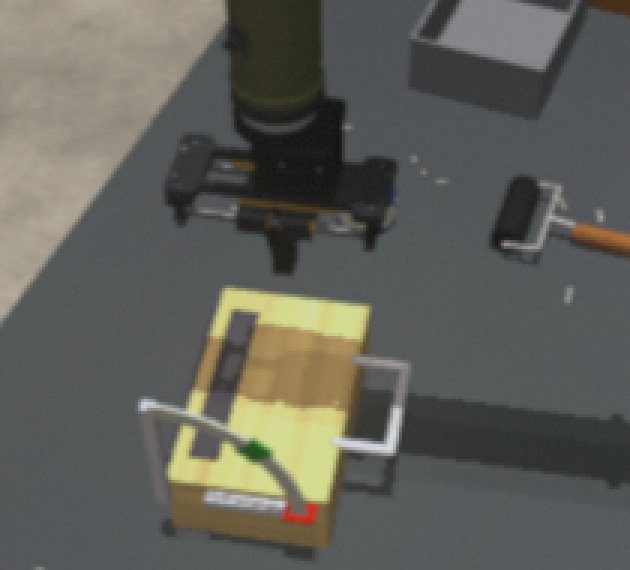

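The lid fell shut with the bar at (400,400) in the crop, and the bystanders are untouched. The bar creeps in the pads as it turns. I re-grasp deeper and at 32 N, and follow the arc more closely.

```bash
python3 -m jog '[[[0.6,0,-0.9,0,0],[0.6,0,-0.9,0,0],[0.6,0,-0.9,0,0],[0.6,0,-0.085,0.9,0],[0.6,0,0,0.9,0],[0.6,0,0,0.9,0],[0.6,0,0,0.8,0],[0.6,0,0,0.7,0],[0.6,0,0,0.45,0],[0.6,0,0,0.2,0]]]' 32
python3 - <<'E'
from h import *
show()
E
```

```text
time: 12.78
position: [0.491, 0.0016, 0.0496]
tool_rot: [-1.994, -2.427, 0.001]
ft_force: [0.1, -0.6, -0.2]
grip_width: 0.596
t 12.78 pos [0.491  0.0016 0.0496] case s,y 0.482 -0.0942 toolx [-0.194  0.981  0.   ] tooly [ 0.981  0.194 -0.001] f case [ 0.  -0.6 -0.2] tq [-0.   -0.07  0.01] w 0.596 q [ 0.57  0.18 -0.67  1.99  0.13  1.02  0.03]
```

```bash
python3 -m jog '[[[0.2,0,0,0,0],[0,0,0,0,0],[0,0,0,0,0],[0,0,0,0,0],[0,0,0,0,0],[0,0,0.01,-0.23,0],[0,0,0.02,-0.23,0],[0,0,0.03,-0.225,0],[0,0,0.04,-0.225,0],[0,0,0.05,-0.225,0]]]' 32
python3 - <<'E'
from h import *
show()
E
```

```text
time: 14.02
position: [0.497, 0.0029, 0.096]
tool_rot: [-1.994, -2.427, 0.001]
ft_force: [0.8, 0.8, -3.1]
grip_width: 0.126
t 14.03 pos [0.497  0.0029 0.096 ] case s,y 0.4881 -0.0941 toolx [-0.194  0.981  0.   ] tooly [ 0.981  0.194 -0.001] f case [ 1.   0.7 -3.1] tq [ 0.03 -0.19  0.08] w 0.126 q [ 0.59  0.13 -0.68  1.93  0.09  1.11  0.07]
```

```bash
python3 -m jog '[[[0,0,0.06,-0.22,0],[0,0,0.07,-0.22,0],[0,0,0.075,-0.215,0],[0,0,0.09,-0.21,0],[0,0,0.095,-0.21,0],[0,0,0.105,-0.2,0],[0,0,0.115,-0.2,0],[0,0,0.125,-0.19,0],[0,0,0.13,-0.19,0],[0,0,0,0,0]]]'
python3 - <<'E'
from h import *
show();lid("top"); lid()
E
```

```text
time: 15.28
position: [0.5284, 0.0092, 0.1701]
tool_rot: [-1.992, -2.423, 0.008]
ft_force: [-11.2, -1.5, 1.3]
grip_width: 0.123
t 15.28 pos [0.5284 0.0092 0.1701] case s,y 0.5202 -0.094 toolx [-0.194  0.981  0.   ] tooly [ 0.981  0.194 -0.007] f case [-11.3   0.7   1.3] tq [-0.26  2.47  0.13] w 0.123 q [ 0.57  0.14 -0.68  1.77  0.09  1.27  0.06]
top lid tilt 0.584 33.5 n case [0.55 0.01 0.83] N 1260 med r 0.0008 s range [0.561 0.671] z [0.098 0.171]
side lid tilt 0.588 33.7 n case [0.55 0.01 0.83] N 525 med r 0.0009 s range [0.56  0.672] z [0.097 0.171]
```

```bash
python3 -m jog '[[[0,0,0.13,-0.175,0],[0,0,0.14,-0.17,0],[0,0,0.15,-0.165,0],[0,0,0.155,-0.155,0],[0,0,0.165,-0.15,0],[0,0,0.17,-0.14,0],[0,0,0,0,0]]]'
python3 - <<'E'
from h import *
s,M=show();lid("top"); lid()
E
```

```text
time: 16.25
position: [0.5629, 0.0163, 0.2102]
tool_rot: [-1.991, -2.423, 0.012]
ft_force: [-19.2, -2.4, 14.2]
grip_width: 0.125
t 16.25 pos [0.5629 0.0163 0.2102] case s,y 0.5554 -0.0938 toolx [-0.194  0.981 -0.   ] tooly [ 0.981  0.194 -0.01 ] f case [-19.3   1.4  14.2] tq [-0.46  4.42  0.12] w 0.125 q [ 0.53  0.2  -0.69  1.63  0.13  1.37  0.02]
top lid tilt 0.835 47.9 n case [0.74 0.01 0.67] N 938 med r 0.0006 s range [0.587 0.68 ] z [0.099 0.2  ]
side lid tilt 0.835 47.8 n case [0.74 0.01 0.67] N 413 med r 0.0007 s range [0.587 0.683] z [0.096 0.199]
```

```bash
python3 -m jog '[[[0,0,0.13,-0.15,0],[0,0,0.15,-0.14,0],[0,0,0.185,-0.135,0],[0,0,0.19,-0.13,0],[0,0,0.195,-0.12,0],[0,0,0.2,-0.11,0],[0,0,0,0,0]]]'
python3 - <<'E'
from h import *
s,M=show();lid("top"); lid()
E
```

```text
time: 17.23
position: [0.6078, 0.0259, 0.2418]
tool_rot: [-1.993, -2.427, -0.0]
ft_force: [-8.1, 0.8, 6.6]
grip_width: 0.126
t 17.23 pos [0.6078 0.0259 0.2418] case s,y 0.6012 -0.0931 toolx [-0.195  0.981  0.001] tooly [ 0.981  0.195 -0.001] f case [-7.8  2.4  6.6] tq [0.07 1.96 0.12] w 0.126 q [ 0.47  0.28 -0.69  1.48  0.18  1.44 -0.02]
top lid tilt 1.09 62.5 n case [0.89 0.01 0.46] N 436 med r 0.0004 s range [0.622 0.685] z [0.105 0.223]
side lid tilt 1.092 62.5 n case [0.89 0.02 0.46] N 204 med r 0.0004 s range [0.62  0.687] z [0.099 0.224]
```

```bash
python3 -m jog '[[[0,0,0.205,-0.1,0],[0,0,0.21,-0.095,0],[0,0,0.215,-0.085,0],[0,0,0.22,-0.07,0],[0,0,0.22,-0.06,0],[0,0,0.225,-0.055,0],[0,0,0.1,-0.02,0],[0,0,0,0,0]]]'
python3 - <<'E'
from h import *
s,M=show();lid("top"); lid()
E
```

```text
time: 18.32
position: [0.6633, 0.0374, 0.2615]
tool_rot: [-1.993, -2.428, -0.004]
ft_force: [-5.9, 2.0, 5.6]
grip_width: 0.123
t 18.32 pos [0.6633 0.0374 0.2615] case s,y 0.658 -0.0926 toolx [-0.195  0.981  0.002] tooly [0.981 0.195 0.002] f case [-5.4  3.1  5.6] tq [0.31 1.28 0.02] w 0.123 q [ 0.39  0.41 -0.68  1.3   0.25  1.52 -0.06]
top lid tilt 1.406 80.6 n case [0.99 0.01 0.16] N 184 med r 0.0004 s range [0.66  0.676] z [0.149 0.236]
side lid tilt 1.406 80.6 n case [ 0.99 -0.01  0.16] N 87 med r 0.0009 s range [0.66  0.685] z [0.099 0.235]
```

```bash
python3 -m jog '[[[0,0,-0.28,0.05,0],[0,0,-0.225,0.05,0],[0,0,-0.22,0.06,0],[0,0,-0.22,0.07,0],[0,0,-0.215,0.08,0],[0,0,-0.215,0.09,0],[0,0,-0.205,0.1,0],[0,0,-0.205,0.1,0],[0,0,-0.2,0.12,0],[0,0,-0.19,0.12,0]]]'
python3 - <<'E'
from h import *
s,M=show();lid("top"); lid()
E
```

```text
time: 19.68
position: [0.5774, 0.0186, 0.2244]
tool_rot: [1.995, 2.427, 0.001]
ft_force: [1.4, 2.7, -3.0]
grip_width: 0.126
t 19.68 pos [0.5774 0.0186 0.2244] case s,y 0.5701 -0.0943 toolx [-0.194  0.981  0.   ] tooly [0.981 0.194 0.001] f case [ 1.9  2.4 -3. ] tq [ 0.93 -0.72  0.1 ] w 0.126 q [ 0.52  0.22 -0.69  1.59  0.14  1.39  0.01]
top lid tilt 0.924 53.0 n case [0.8  0.01 0.6 ] N 779 med r 0.0005 s range [0.599 0.684] z [0.097 0.21 ]
side lid tilt 0.92 52.7 n case [0.8  0.01 0.61] N 350 med r 0.0006 s range [0.598 0.682] z [0.098 0.208]
```

```bash
python3 -m jog '[[[0,0,-0.15,0.12,0],[0,0,-0.15,0.12,0],[0,0,-0.15,0.125,0],[0,0,0,0,0],[0,0,0,0,0]]]'
python3 - <<'E'
from h import *
s,M=show();lid("top"); lid()
E
```

```text
time: 20.4
position: [0.5598, 0.0151, 0.2106]
tool_rot: [1.995, 2.427, -0.0]
ft_force: [2.0, 2.5, -1.8]
grip_width: 0.123
t 20.4 pos [0.5598 0.0151 0.2106] case s,y 0.5521 -0.0944 toolx [-0.194  0.981 -0.   ] tooly [ 0.981  0.194 -0.   ] f case [ 2.5  2.  -1.8] tq [ 0.79 -0.65  0.12] w 0.123 q [ 0.54  0.18 -0.69  1.65  0.12  1.36  0.03]
top lid tilt 0.817 46.8 n case [0.73 0.01 0.68] N 961 med r 0.0006 s range [0.585 0.679] z [0.1   0.199]
side lid tilt 0.816 46.7 n case [0.73 0.01 0.69] N 430 med r 0.0007 s range [0.584 0.68 ] z [0.097 0.198]
```

```bash
python3 -m jog '[[[0.3,0,0,0,0],[0.5,0,0,0,0],[0.5,0,0,0,0],[0.5,0,0,0,0],[0.5,0,0,0,0]]]'
python3 - <<'E'
from h import *
s,M=show();lid("top"); lid()
E
```

```text
time: 21.12
position: [0.5598, 0.015, 0.2106]
tool_rot: [1.995, 2.427, -0.001]
ft_force: [-0.5, -0.2, 1.0]
grip_width: 0.489
t 21.12 pos [0.5598 0.015  0.2106] case s,y 0.5521 -0.0944 toolx [-0.194  0.981 -0.   ] tooly [ 0.981  0.194 -0.   ] f case [-0.6 -0.1  1. ] tq [-0.02 -0.09 -0.  ] w 0.489 q [ 0.54  0.18 -0.69  1.65  0.12  1.36  0.03]
top lid tilt 0.821 47.0 n case [0.73 0.01 0.68] N 960 med r 0.0007 s range [0.586 0.68 ] z [0.098 0.199]
side lid tilt 0.817 46.8 n case [0.73 0.01 0.68] N 424 med r 0.0007 s range [0.585 0.68 ] z [0.098 0.198]
```

It holds at 0.819 rad with the jaws open. I withdraw straight up and check that it stays there.

```bash
python3 -m jog '[[[0.5,0,0,-0.3,0],[0.5,0,0,-0.6,0],[0.5,0,0,-0.8,0],[0.5,0,-0.5,-0.8,0],[0.5,0,-0.8,0,0],[0.5,0,-0.8,0,0],[0.5,0,0,0,0],[0.5,0,0,0,0],[0.5,0,0,0,0],[0.5,0,0,0,0]]]'
python3 -m jog '[[[0.5,0,0,0,0],[0.5,0,0,0,0],[0.5,0,0,0,0],[0.5,0,0,0,0],[0.5,0,0,0,0],[0.5,0,0,0,0],[0.5,0,0,0,0],[0.5,0,0,0,0]]]'
python3 - <<'E'
from h import *
show();lid("top"); lid("side","s5.png")
E
```

```text
time: 22.48
position: [0.4778, -0.0007, 0.3104]
tool_rot: [-1.993, -2.427, -0.0]
ft_force: [0.5, -0.1, -0.1]
grip_width: 0.499
time: 23.48
position: [0.4774, -0.0011, 0.3106]
tool_rot: [1.995, 2.427, -0.0]
ft_force: [-0.3, 0.5, 0.2]
grip_width: 0.498
t 23.48 pos [ 0.4774 -0.0011  0.3106] case s,y 0.4682 -0.0941 toolx [-0.194  0.981 -0.   ] tooly [ 0.981  0.194 -0.   ] f case [-0.2  0.5  0.2] tq [-0.01 -0.1  -0.01] w 0.498 q [ 0.65 -0.07 -0.65  1.66 -0.04  1.54  0.19]
top lid tilt 0.818 46.9 n case [0.73 0.01 0.68] N 969 med r 0.0006 s range [0.585 0.681] z [0.098 0.199]
side lid tilt 0.818 46.9 n case [0.73 0.01 0.68] N 432 med r 0.0007 s range [0.584 0.681] z [0.097 0.198]
```

View pics/s5.png

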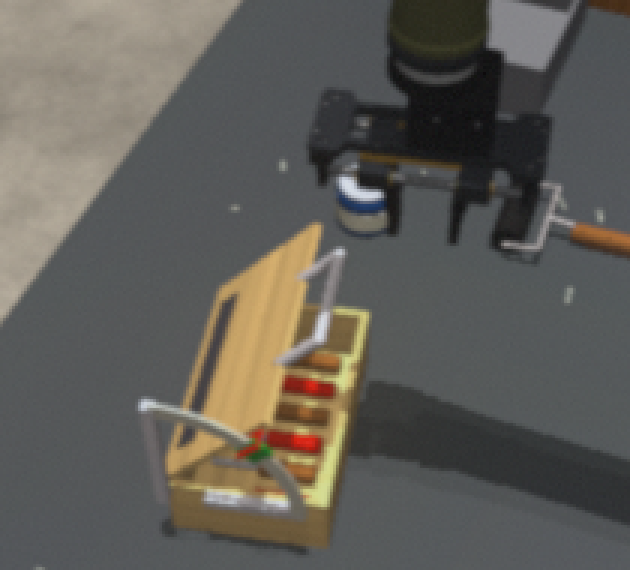

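The lid stands free with the red pointer on the green mark at (257,447) in the crop, and the gripper is well clear. Both views read 46.9°, unchanged from just after release 2.4 s earlier, so I hand in.

```bash
python3 -c "
from h import *
print(job.close_job())"
```

```text
the job is handed in; nothing more can be done
None
```

The lid now stands by itself at about 46.9° (0.818 rad, allowed 0.705–0.866), with its red pointer on the green mark, and the job is handed in.

- **How it went:** The first grip (12 N) slipped off before the lid moved. The second (22 N) lifted it past 44°, then the bar crept out of the pads and the lid dropped shut. The third, deeper and at 32 N, lifted it to 80.6°. I lowered it by hand to about 46.8°, opened the jaws and drew the gripper clear.
- **Holding the angle:** The reading was the same in both cameras just after release and 2.4 s later. No further correction was needed. It sits about 2° above the middle of the mark.
- **Loads:** The highest wrist force I read was about 24 N. The total finger load on the bar cannot be read directly. I estimate it stayed under 90 N, against the 100 N limit.
- **Bystanders:** My path never went near them, and the tin and brayer look unmoved in the side view. I did not re-measure any of the four positions, and the lino block and gouge were outside the later pictures.

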